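Slide the wash bottle into its bay and shut the gate

TASK

The tall wash bottle is full and its cap is loose, so do not pick it up or grip it: push it gently, low on its body, so that it slides upright along the bench into the fenced bottle bay until it stands at the back of the bay. Then push the bay's swing gate fully shut behind it. Keep the bottle standing on the bench all the while and leave the other things on the bench alone.

Things in the scene. Friction and masses are not known exactly. Their poses are not given: they have to be found in the camera images.
- wash_bottle: loose white plastic wash bottle, red cap and bent red spout, standing; 0.12 to 0.27 kg. Round body 50 mm across, straight to about 90 mm, shoulder at 118 mm, 170 mm tall with spout. Origin: middle of its underside (the round body's axis lies 3.5 mm from it toward the bottle's own +y); z up, leaning up to 2 degrees at rest. Pushed higher than about 30 mm above the bench it may tip.
- bottle_bay: low steel fence on three sides, fixed to the bench. Inside 84 mm wide (y) and 80 mm deep (x), walls 4 mm thick, 28 mm high, no floor. Origin: centre of the inside, on the bench; z up. The open mouth faces its own -x, edge at x = -40 mm; back wall's inner face at x = +40 mm, side walls' at y = +-42 mm. Gate hinged at the mouth's -y side.
- gate (a joint): angle of the bay's swing gate (rad): 0 = shut across the mouth, grows as it opens outward (counterclockwise from above) to 2.5; starts 1.55 to 2.0. Moves easily (0.2 N at its tip), stays where left, stops at 0 by itself. Aluminium bar 6 mm thick, 92 mm from hinge axis to the centre of its 10 mm round black end, 10 to 28 mm above the bench.
- gate_hinge (a point): the gate's hinge axis, 18 mm above the bench: at x = -44 mm, y = -44 mm in the bottle bay's frame (fixed)
- gate_tip (a point): centre of the gate's free end, 18 mm above the bench, 92 mm from the hinge axis
- dropper_bottle: small brown dropper bottle with black rubber top, 33 mm across, 102 mm tall, loose bystander; origin at the centre of its underside, z up
- tape_roll: roll of black tape lying flat, 59 mm across, 19 mm high, loose bystander; origin at the centre of its underside
- long_screwdriver: screwdriver with red handle, 172 mm long, 24 mm thick, lying on the bench, loose bystander; origin under its middle, long axis = its y
- black_marker: white marker pen with black cap, 134 mm long, 15 mm thick, lying on the bench, loose bystander; origin under its middle, long axis = its y
- memory_stick: orange memory stick, 53 x 18 x 8 mm, lying on the bench, loose bystander; origin under its middle, long axis = its y

How it is judged:
By the outcome, as a careful person would: the job done as asked, in the order asked, and still so for the second after the job is handed in, with the robot touching nothing.
It also fails if it takes over 64 s, if anything falls off the work surface, if the arm or the gripper's body presses on something with over 40 N, if the wrist force passes 120 N, or if a joint passes its speed limit or range.

ROBOT

A 7-joint arm with a two-finger parallel gripper is mounted at the origin on a cart in front of the work surface, level with it; the furniture and walls round the work are solid. World frame = base frame: x ahead of the robot, y to its left, z up, the work surface at z = 0. Lengths are in m, angles in degrees, forces in N, time in s.
With the tool pointing down it reaches from about 0.35 to 0.775 m from the base axis. Payload 3.1 kg.
Tool frame: the origin (TCP) lies on the centre line of the jaws, within the pads' length; the fingertips stand 17 mm ahead of it and the grasp point (between the pads) lies 2 mm behind it (robot.tip_reach is the distance from the TCP to the fingertips, in m); z points along the fingers, y is the line along which they close (so a half turn about z gives the same grasp; the last joint's range is limited). The gripper opens to 85 mm and grips with 20 to 120 N. Pads are 22 mm wide; open, the fingers measure 114 mm over their backs; the gripper's body (76 mm by 85 mm) begins 54 mm behind the grasp point. The pads swing forward as they close: fully open they stand 13 mm farther back than shut.
Start: joints at [64.647, 17.813, 0.802, 86.603, -0.252, 75.585, -1.558], TCP at [0.215, -0.506, 0.248] pointing down, gripper open.
Joint ranges: [-154.91, 154.91], [-16.99, 109.72], [-72.82, 74.43], [7.12, 147.25], [-82.49, 262.49], [11.32, 116.49], [-174.64, 174.64]. Speed limits (degrees/s): [159.86, 159.86, 180, 180, 180, 180, 180].

INTERFACE

Orientations are given as [roll, pitch, yaw] about the fixed x, y, z axes, in that order (R = Rz(yaw) Ry(pitch) Rx(roll)).
In Python, from station import robot, fingers, vision, workorder, recognise gives the robot as it stands. Calls block until the motion is done:
- robot.move_to(position, orientation): joint-space move of the TCP to a pose.
- robot.line_to(position, orientation=None, velocity=0.15, f_stop=None): straight line of the TCP; orientation=None keeps the orientation; velocity is the mean speed in m/s. With f_stop (N) it stops when the force on the tool has changed by that much, and returns True; else False.
- robot.move_j(angles): joint-space move.
- fingers.gripper_to(opening, force=None): opening from 0.0 (shut) to 1.0 (fully open); force is the grip in N (None keeps the last); returns when the fingers have stopped.
- robot.pause(seconds).
- robot.inverse_kinematics(position, orientation): joint angles nearest the present ones, or None.
- vision.grab_frame(name): name is "scene" or "top"; returns the picture (420x560x3 uint8, red, green, blue); there is no depth.
- vision.calibration(name): a dict with "mtx" (3x3 intrinsics, pixels), "extrinsics" (4x4, takes a point from world to camera coordinates). Camera axes: x right, y up, looking along -z (the intrinsics and any distortion apply to the point x, -y, -z); pixel columns grow to the right and rows downward; lengths in m; the calibration is good to about 2 mm. A picture is of the moment at which its call begins. calibration takes no time and is no camera call.
A pose or a line that the arm cannot do raises robot.PlanningError and nothing moves.
- workorder.close_job(): hands the job in; it is judged then, once.
Trained networks look in the newest picture that a camera, given by its name, has taken for a name from the list of things; names that differ only in an ending like _2 or _b are one class to them, and where a whole thing is asked for, a point or a joint stands for the part that bears it (a point fixed in the world has none). Each returns a list of dicts, best first, with "p" (0 to 1); they miss things now and then, are a little off and sometimes report something else, mostly with a low value. They report only what shows in the picture. A call takes as long as a camera call.
- recognise(label, camera): "rect" ([centre column, centre row, width, height] in pixels, round what is visible of it).
Readings, each from a call of its own:
- robot.current_time_s(): time.
- robot.current_joint_positions(): joint angles.
- robot.current_dq(): joint speeds.
- robot.current_joint_torque(): joint torques, N m.
- robot.current_tool_pos(): TCP position.
- robot.current_eef_rot(): TCP orientation.
- robot.current_contact_force(): force on the tool from outside, world axes, zero at the start.
- robot.current_torque(): the same for the moment, N m.
- robot.current_finger_gap(): opening from 0.0 (shut) to 1.0 (fully open).
- robot.current_gripper_force(): force on a finger pad.
Only numpy, scipy, OpenCV 4.12 (cv2) and the standard library are available. Lean on these libraries where they do the work, as an engineer would, in place of code of your own. Each camera call takes 0.05 s, during which the arm holds its last target. There are 200 camera calls.

## Working session

There is one attempt and no reset: what is moved stays moved. The work goes in short steps, each a Python script; the robot and the scene stay as the last script left them, time stands still between calls to the robot, and variables do not carry over. Pictures are saved under pics/ and viewed, at most 13 in all, crops included, and the job is handed in when it is done.

```bash
mkdir -p pics
python3 - <<'E'
from station import robot, fingers, vision, workorder, recognise
import cv2
for c in("top","scene"):
    im=vision.grab_frame(c); cv2.imwrite(f"pics/{c}0.png",im[:,:,::-1])
    k=vision.calibration(c); print(c,k)
    for n in("wash_bottle","bottle_bay","gate","gate_tip","dropper_bottle","tape_roll","long_screwdriver","black_marker","memory_stick"):
        print(n,[(round(d["p"],2),[round(float(x)) for x in d["rect"]]) for d in recognise(n,c)[:2]])
print(robot.current_time_s(),robot.current_tool_pos(),robot.current_eef_rot())
E
```

```text
top {'mtx': array([[404.99559636,   0.        , 287.61777278],
       [  0.        , 404.99559636, 211.55081957],
       [  0.        ,   0.        ,   1.        ]]), 'extrinsics': array([[ 0.01298569, -0.99965321,  0.02290941,  0.00136876],
       [ 0.99901079,  0.01394504,  0.04222521, -0.53967571],
       [-0.04253004,  0.02233843,  0.99884543, -0.93383479],
       [ 0.        ,  0.        ,  0.        ,  1.        ]])}
wash_bottle [(0.91, [381, 230, 46, 24])]
bottle_bay [(0.72, [267, 212, 83, 60])]
gate [(0.52, [289, 192, 36, 17])]
gate_tip [(0.68, [289, 190, 43, 16])]
dropper_bottle [(0.6, [269, 213, 82, 60]), (0.55, [131, 208, 22, 15])]
tape_roll [(0.67, [179, 204, 25, 21])]
long_screwdriver [(0.79, [357, 166, 70, 6])]
black_marker [(0.75, [163, 251, 8, 60])]
memory_stick [(0.68, [429, 170, 24, 15]), (0.17, [161, 253, 13, 54])]
scene {'mtx': array([[392.6872123 ,   0.        , 280.90461589],
       [  0.        , 392.6872123 , 210.53250002],
       [  0.        ,   0.        ,   1.        ]]), 'extrinsics': array([[-0.48531087, -0.87403242,  0.02325261,  0.29133004],
       [ 0.53566208, -0.27619958,  0.79798492, -0.32399943],
       [-0.69104233,  0.39972629,  0.60222868, -0.56128228],
       [ 0.        ,  0.        ,  0.        ,  1.        ]])}
wash_bottle [(0.92, [370, 184, 34, 67])]
bottle_bay [(0.75, [265, 229, 60, 66])]
gate [(0.67, [282, 210, 28, 26])]
gate_tip [(0.56, [280, 209, 26, 21])]
dropper_bottle [(0.69, [136, 259, 20, 43])]
tape_roll [(0.63, [184, 252, 29, 27])]
long_screwdriver []
black_marker [(0.75, [186, 299, 33, 49])]
memory_stick []
1.0 [ 0.21462436 -0.506422    0.24833083] [1.79995707e+02 2.02126854e-03 2.29717215e+01]
```

View pics/top0.png

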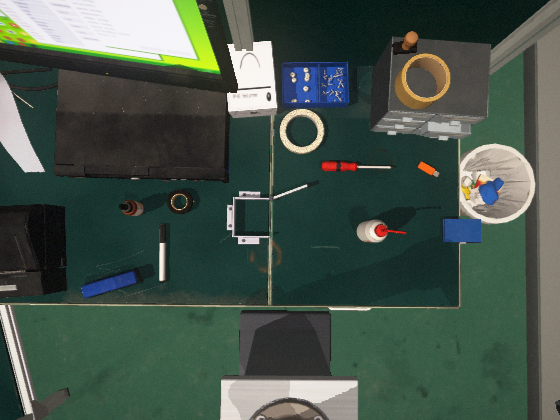

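View pics/scene0.png

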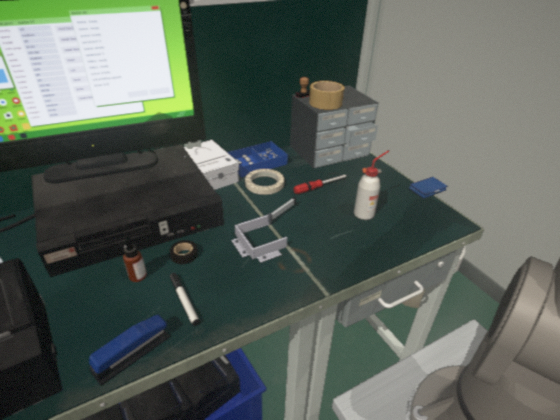

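```bash
cat > h.py <<'E'
from station import robot, fingers, vision, workorder, recognise
import numpy as np, cv2
def ray(cam,uv):
    k=vision.calibration(cam); E=k["extrinsics"]; R=E[:3,:3]; o=-R.T@E[:3,3]
    d=np.linalg.inv(k["mtx"])@[uv[0],uv[1],1]; return o,R.T@(d*[1,-1,-1])
def at_z(cam,uv,z):
    o,d=ray(cam,uv); return o+d*(z-o[2])/d[2]
def proj(cam,p):
    k=vision.calibration(cam); c=k["extrinsics"]@np.r_[p,1]; q=k["mtx"]@(c[:3]*[1,-1,-1]); return q[:2]/q[2]
E
python3 - <<'E'
from h import *
a=cv2.imread("pics/top0.png")[165:265,220:320]; b=cv2.imread("pics/scene0.png")[150:225,340:415]
c=cv2.resize(a,(600,600),interpolation=cv2.INTER_CUBIC)
cv2.imwrite("pics/c1.png",c)
t=cv2.imread("pics/top0.png")[205:255,345:410]
cv2.imwrite("pics/c2.png",np.hstack([cv2.resize(b,(400,400),interpolation=3),cv2.resize(t,(390,300),interpolation=3)[:400].copy() if 0 else cv2.copyMakeBorder(cv2.resize(t,(390,300),interpolation=3),0,100,0,0,0)]))
print("bottle base scene",at_z("scene",(367,217),0), "cam",ray("top",(0,0))[0],robot.tip_reach)
E
```

```text
bottle base scene [ 0.48356304 -0.17761039  0.        ] cam [0.49940805 0.02975448 0.95551318] 0.017
```

View pics/c1.png

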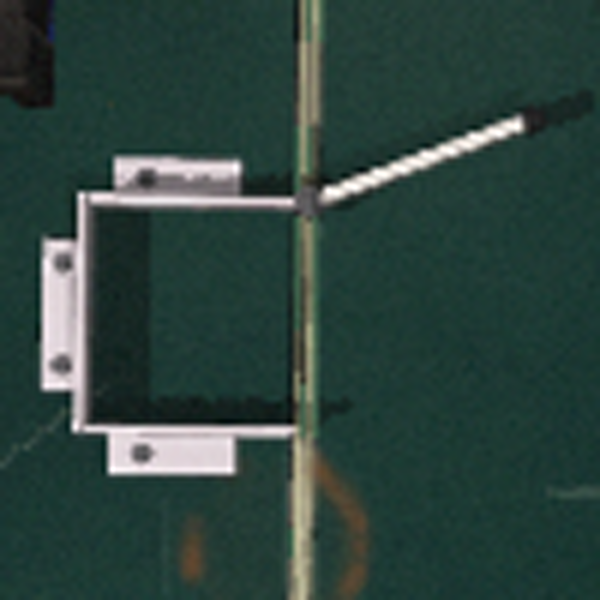

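View pics/c2.png

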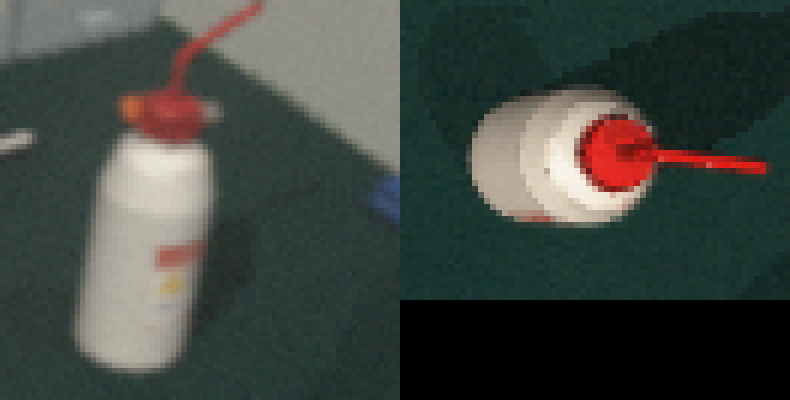

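```bash
cat >> h.py <<'E'
f=lambda x,y:(220+x/6-.5,165+y/6-.5)
E
python3 - <<'E'
from h import *
print("bottle top",at_z("top",(366.8,230.3),0),"scene",at_z("scene",(364.5,213),0))
bc=[at_z("top",f(*q),.028)[:2] for q in((84,202),(84,431),(298,431),(300,203))]
print("corners",np.round(bc,4)); 
h=at_z("top",f(309,201),.028); t=at_z("top",f(536,118),.028); print("hinge",h,"tip",t,np.linalg.norm(h-t))
print(robot.tip_reach)
from scipy.spatial.transform import Rotation as R
# tool z tilted: forward +y & down
for th in(35,40,45):
  for s in (1,-1):
    z=np.array([0,np.sin(np.radians(th)),-np.cos(np.radians(th))]); y=np.array([s,0,0.]); x=np.cross(y,z)
    e=R.from_matrix(np.c_[x,y,z]).as_euler("xyz",degrees=True)
    print(th,s,e,[robot.inverse_kinematics(p,list(e)) is not None for p in([.49,-.28,.03],[.49,-.28,.15],[.5,-.1,.03],[.51,.07,.03],[.55,-.03,.03])])
E
```

```text
bottle top [ 0.49827633 -0.17972893  0.        ] scene [ 0.4993053  -0.18243077  0.        ]
corners [[0.5678 0.1333]
 [0.4806 0.1317]
 [0.4817 0.0504]
 [0.5687 0.051 ]]
hinge [0.56947818 0.04754152 0.028     ] tip [ 0.6026768  -0.03901906  0.028     ] 0.09270858808005142
0.017
35 1 [180. -35.  90.] [True, True, True, True, True]
35 -1 [180.  35. -90.] [True, True, True, True, True]
40 1 [180. -40.  90.] [True, True, True, True, True]
40 -1 [180.  40. -90.] [True, True, True, True, True]
45 1 [180. -45.  90.] [True, True, True, True, True]
45 -1 [180.  45. -90.] [True, True, True, True, True]
```

```bash
cat >> h.py <<'E'
from scipy.spatial.transform import Rotation as Rot
B=np.array([.4985,-.181]); G=np.array([.5245,.106]); u=(G-B)/np.linalg.norm(G-B)
def pose(th,u=u):
    c,s=np.cos(np.radians(th)),np.sin(np.radians(th))
    z=np.r_[s*u,-c]; y=np.r_[u[1],-u[0],0]; x=np.cross(y,z)
    return z,[float(a) for a in Rot.from_matrix(np.c_[x,y,z]).as_euler("xyz",degrees=True)]
def tcp(tip,h,th,u=u):   # TCP for a fingertip centre at xy tip, height h
    return list(np.r_[tip,h]-robot.tip_reach*pose(th,u)[0])
def snap(cam,name,box=None,k=1):
    im=vision.grab_frame(cam)[:,:,::-1]
    if box: im=im[box[1]:box[3],box[0]:box[2]]
    cv2.imwrite("pics/"+name,cv2.resize(im,None,fx=k,fy=k,interpolation=3))
E
python3 - <<'E'
from h import *
o=pose(40)[1]; s=B-.075*u
fingers.gripper_to(.35); print(robot.tip_reach,robot.current_finger_gap())
robot.move_to(tcp(s,.15,40),o)
print(robot.line_to(tcp(s,.011,40),velocity=.08,f_stop=6),robot.current_tool_pos(),tcp(s,.011,40),robot.current_contact_force())
print(robot.line_to(tcp(B-.04*u,.011,40),velocity=.05))
print(robot.line_to(tcp(B+.03*u,.011,40),velocity=.035,f_stop=6),robot.current_contact_force(),robot.current_time_s())
snap("scene","s1.png",(280,100,480,250),4)
E
```

```text
0.017 0.3492023465754544
False [ 0.49105647 -0.26676693  0.02450648] [np.float64(0.49074738493907893), np.float64(-0.2665769431724748), np.float64(0.024022755533022626)] [-0.7003499   0.04895343 -0.49230839]
False
False [ 0.20430694 -1.272484   -0.99161742] 7.8667
```

View pics/s1.png

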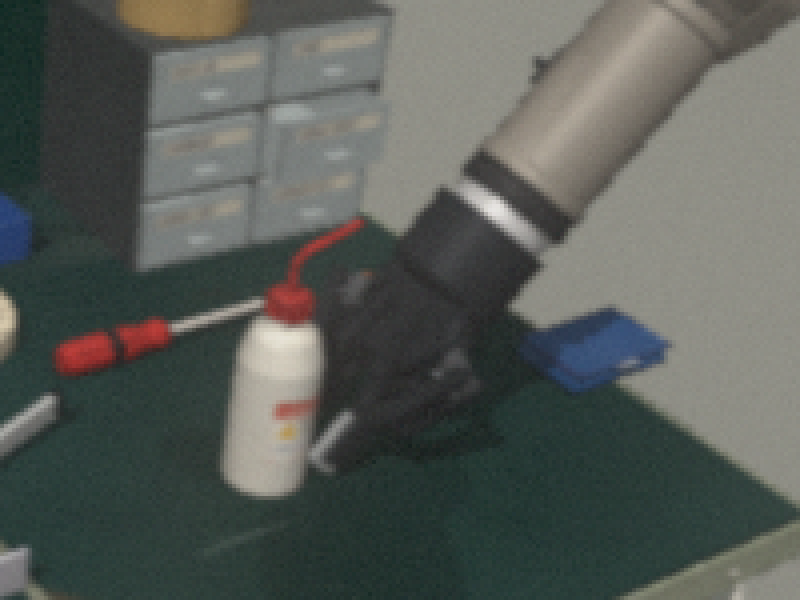

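The bottle stands upright in the finger cradle, with its base centre near scene pixel (346, 217). The finger contact is low and the spout is clear of the gripper. Next I push it on into the bay.

Run:
```python
from h import *
print(at_z("scene",(346.3,217),0), robot.current_tool_pos())
print(robot.line_to(tcp(G-.045*u,.011,40),velocity=.045,f_stop=6),robot.current_contact_force(),robot.current_time_s(),robot.current_tool_pos())
snap("scene","s2.png",(200,150,340,255),5)
snap("top","t2.png",(210,150,340,247),6)
```

```text
[ 0.50712201 -0.1320356   0.        ] [ 0.50021002 -0.16212422  0.02401362]
False [-0.85777434 -0.80957079  0.81171757] 12.8 [0.51948889 0.05021737 0.02403085]
```

View pics/s2.png

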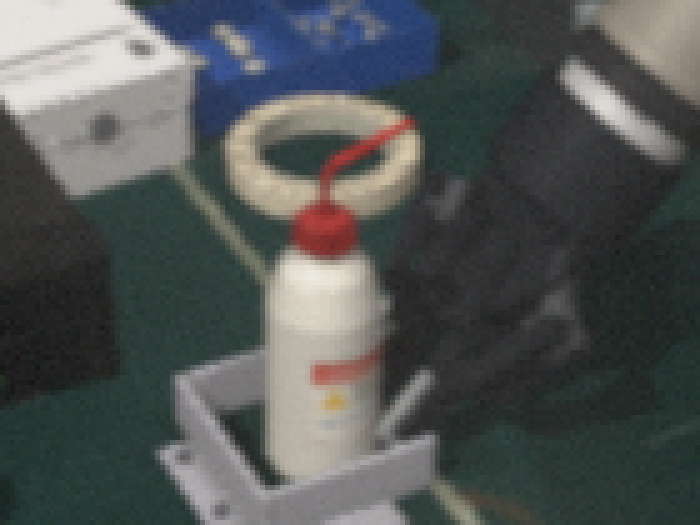

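View pics/t2.png

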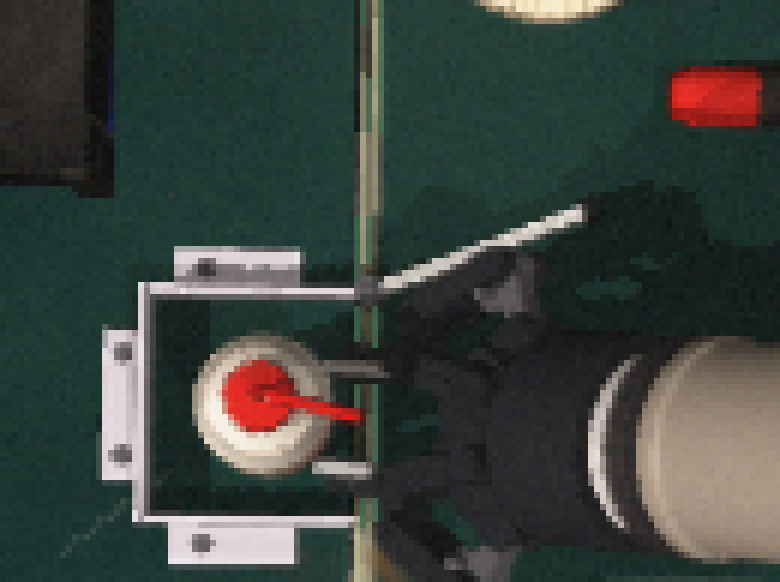

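The bottle is upright inside the bay, around (262, 400) in the crop. That leaves about 16 mm to the back wall, and the gate is clear.

Run:
```python
from h import *
p0=np.array(robot.current_tool_pos()); d=np.r_[0,1,0]
print(robot.line_to(list(p0+.028*d),velocity=.02,f_stop=4),robot.current_contact_force(),robot.current_tool_pos()-p0,robot.current_time_s())
snap("top","t3.png",(210,150,340,247),6)
```

```text
True [ 0.47527527 -1.85935101  0.62615069] [-4.97402671e-06  2.15771375e-02 -6.07549847e-04] 13.9417
```

View pics/t3.png

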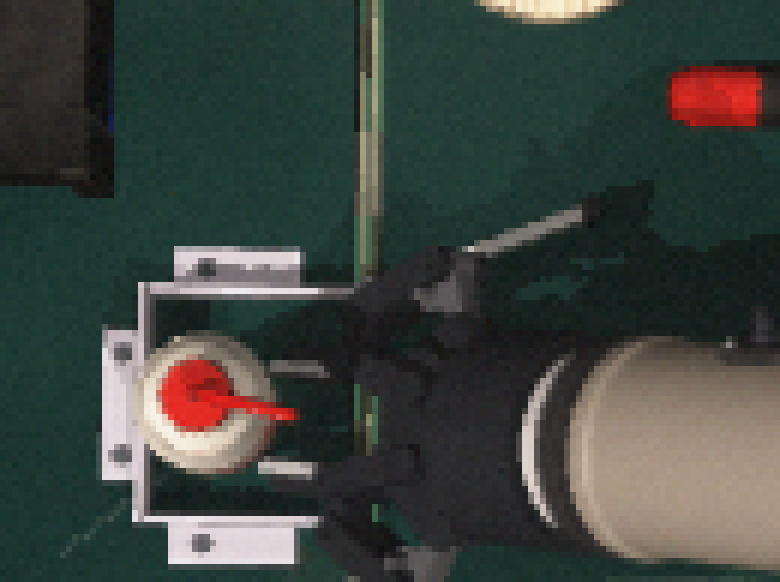

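The bottle now touches the back wall, at (205, 400) in the crop, and the push stopped on force. Next I withdraw and sweep the gate shut with closed fingers.

```bash
cat > g.py <<'E'
from h import *
p0=np.array(robot.current_tool_pos())
robot.line_to(list(p0-[0,.13,0]),velocity=.08)
robot.line_to(list(p0+[0,-.15,.12]),velocity=.15)
fingers.gripper_to(0)
H=np.array([.569,.0473]); v=np.array([0,1.]); th=30; o=pose(th,v)[1]; r=.06; h=.014
def P(a,extra=0.,h=h):
    a=np.radians(a); d=.003+.0145*abs(np.sin(a))+.0095*abs(np.cos(a))+extra
    return tcp(H+r*np.array([-np.cos(a),-np.sin(a)])+d*np.array([np.sin(a),-np.cos(a)]),h,th,v)
robot.move_to(P(111,.012,.13),o)
print(robot.line_to(P(111,.012),velocity=.1,f_stop=5))
for a in (105,90,75,60,45,30,15,5):
    if robot.line_to(P(a),velocity=.07,f_stop=8): print("stop",a,robot.current_contact_force()); break
else:
    print(robot.line_to(P(0,-.008),velocity=.02,f_stop=3),robot.current_contact_force(),robot.current_tool_pos(),P(0),robot.current_time_s())
snap("top","t4.png",(210,150,340,247),6)
E
python3 g.py
```

```text
False
True [-0.07893456  0.54035703  0.95735597] [0.50941303 0.02934916 0.0281395 ] [np.float64(0.5089999999999999), np.float64(0.026299999999999997), np.float64(0.028722431864335457)] 22.65
```

View pics/t4.png

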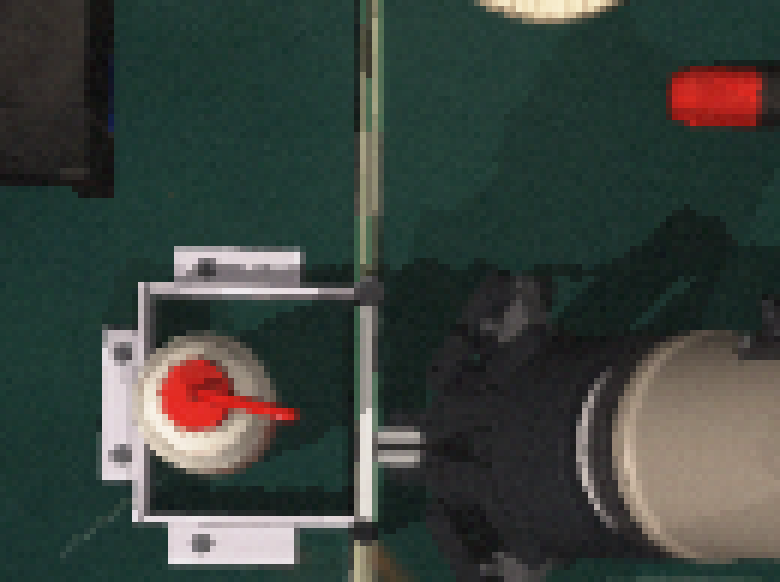

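The bar spans the mouth, with its hinge at (368, 291) and its tip at (364, 530). It may be about 1° short of shut, so I push once more, more firmly, then retreat.

Run:
```python
from h import *
p0=np.array(robot.current_tool_pos())
print(robot.line_to(list(p0+[0,.012,0]),velocity=.015,f_stop=7),robot.current_contact_force(),np.array(robot.current_tool_pos())-p0)
p=np.array(robot.current_tool_pos())
robot.line_to(list(p-[0,.06,0]),velocity=.06)
robot.line_to(list(p+[0,-.2,.15]),velocity=.15)
robot.pause(.5)
snap("top","t5.png",(210,150,340,247),6)
snap("scene","s5.png")
print(robot.current_time_s())
```

```text
True [ 0.39280991 -0.46732078  0.00359503] [-3.00211203e-04  3.72547003e-05 -7.34396755e-04]
26.3083
```

View pics/t5.png

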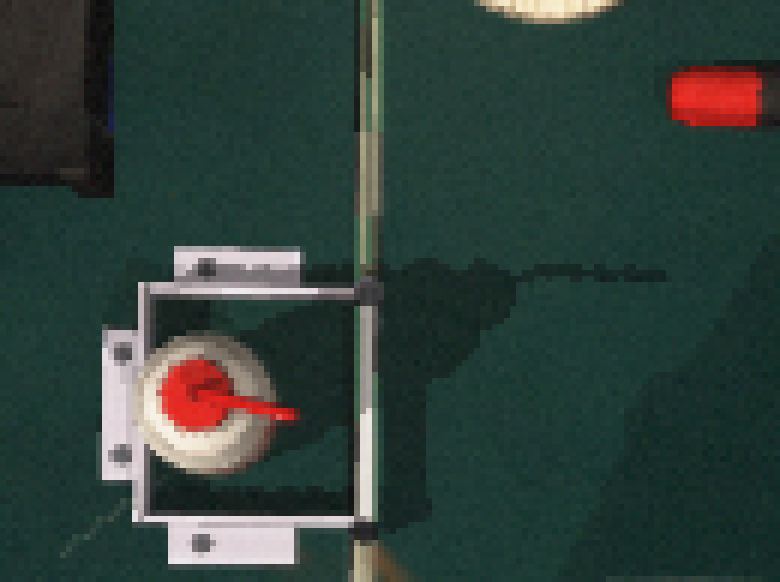

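View pics/s5.png

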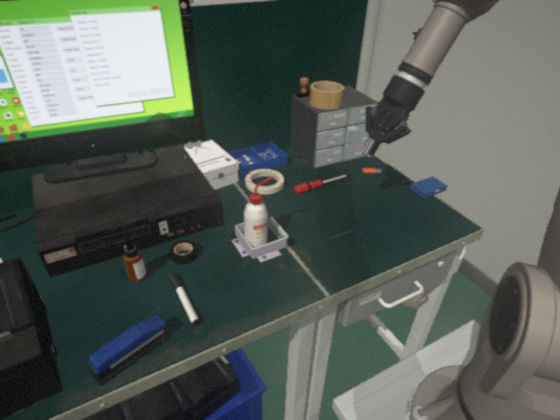

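The top view shows the bottle upright against the back wall and the gate against its stop. The scene view shows the bystanders where they started and the arm clear.

```bash
python3 -c "
from station import workorder
print(workorder.close_job())"
```

```text
the job is handed in; nothing more can be done
None
```

The wash bottle stands upright at the back of the bay, the gate is pushed against its stop, the other things look undisturbed, and the job was handed in at about 26 s.

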